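Close a split battery housing and hold it pressed

TASK

Lay the battery holder flat in the pocket of the grey lower housing half, with its leads coming out through the open channel in the end wall, and let go of it. Then set the orange cover on the two dowels, press it down against the spring pins until it is fully home and flush, and finish while still holding it pressed shut with the gripper. Leave the other things around where they are.

Things in the scene. Friction and masses are not known exactly. Their poses are not given: they have to be found in the camera images.
- lower_half: Grey plastic lower housing half, 116 x 64 mm, on an aluminium plate 150 x 92 x 6 mm; fixed to the table. Origin: centre of the plate's underside, on the table; x along the housing, z up; +x is the end with the open lead channel (24 mm wide, centred, as deep as the end wall). Pocket floor 14 mm, rim (parting face) 34 mm above the origin.
- pocket (a point): Centre of the pocket's floor, 14 mm above the origin of the lower half; axes as the lower half. The pocket is 63 mm (x) by 37 mm (y) and 20 mm deep. Both side walls are cut away down to the pocket floor over the middle 41 mm (x from -20 to +20 mm), so that fingers can reach in from the sides.
- parting (a point): Centre of the parting face (the rim on which the cover seats), 34 mm above the origin of the lower half; axes as the lower half. Two brass spring pins, 6 mm thick, stand 4 mm above this face at (x, y) = (45, -21) and (-45, 18) mm and carry the cover until it is pressed: together 8 N to start, 13 N when home; they spring back.
- dowel_small (a point): Tip of the 8 mm steel dowel, at (x, y) = (45, 21) mm on the lower half, 10.5 mm above the parting face. The dowel is straight for 6 mm, then tapers to 3.6 mm at the tip.
- dowel_large (a point): Tip of the 12 mm steel dowel, at (x, y) = (-45, -18) mm on the lower half, 10.5 mm above the parting face. The dowel is straight for 6 mm, then tapers to 7.6 mm at the tip.
- cover: Orange cover, about 150 g, lying underside down: a plate 116 x 64 x 12 mm with a grip rib on top. Origin: centre of the underside; x along it, z up. Through holes, 1.5 mm wider than the dowels: 9.5 mm at (x, y) = (45, 21), 13.5 mm at (-45, -18) mm, so it fits only one way round: its +x end, with a short black bar on top, over the lead channel.
- cover_rib (a point): Centre of the cover's grip rib, 27 mm above the cover's underside; axes as the cover. The rib is 50 mm (x) by 24 mm (y), centred, and rises from 12 to 40 mm above the underside.
- battery_holder: Black two-cell battery holder with green cells, lying flat, about 70 g; its case is 58 mm (x) by 32 mm (y) by 18 mm high. Origin: middle of the case's lead end, on its underside; the case runs from x = -58 to 0. +x is the way the leads point (60 mm more, no resistance); z up. Grasp across its width: the cells' sides, 30 mm apart, are widest 11 mm up.
- holder_mid (a point): Centre of the holder's case on its underside, 29 mm behind the holder's origin; axes as the holder. It belongs at the centre of the pocket's floor.
- lead_end (a point): Middle of the face of the holder's case from which the red and black leads come, 8 mm above its underside.
- cup_of_screws: White cup with an orange lid, 61 mm across and 42 mm high; a bystander. Origin: centre of its underside.
- glue_bottle: Cream glue bottle with a red nozzle, 36 mm across and 118 mm high; a bystander. Origin: centre of its underside.
- multimeter: Teal and black multimeter lying flat, 138 x 70 x 44 mm; a bystander. Origin: centre of its underside.
Not all that is in view belongs to the job. Of the things like the battery_holder, leave any that is yellow; of the rest the smaller one is meant.

How it is judged:
On the way, in this order (a step that is already met when the one before it is completed fails the run):
1. the battery holder lies flat in the pocket, leads toward the channel, and is let go (horizontal distance between holder_mid and pocket below 0.005 m and z of holder_mid in the frame of pocket between -0.003 and 0.004 m and angle between battery_holder's own z axis and vertical below 0.1 rad and angle between the x axis of battery_holder and the x axis of lower_half, either way round below 0.15 rad and x of lead_end in the frame of lower_half above 0.015 m and contact force between the fingers and battery_holder below 0.1 N and linear speed of battery_holder below 0.02 m/s), for 0.2 s.
2. the cover sits on both dowels (horizontal distance between cover and parting below 0.0025 m and z of cover in the frame of parting between -0.002 and 0.0055 m and angle between the x axis of cover and the x axis of lower_half, either way round below 0.06 rad and angle between cover's own z axis and vertical below 0.06 rad and horizontal distance between holder_mid and pocket below 0.005 m and z of holder_mid in the frame of pocket between -0.003 and 0.004 m and angle between battery_holder's own z axis and vertical below 0.1 rad and angle between the x axis of battery_holder and the x axis of lower_half, either way round below 0.15 rad and x of lead_end in the frame of lower_half above 0.015 m), for 0.1 s.
At the end, for the whole second after the job is handed in: The holder lies flat in the pocket (centre within 5 mm, leads toward the channel); the cover is on both dowels (within 2.5 mm and 0.06 rad), its underside within 1.7 mm of the parting face against the spring pins; the gripper is still on the cover with over 2 N (horizontal distance between holder_mid and pocket below 0.005 m and z of holder_mid in the frame of pocket between -0.003 and 0.004 m and angle between battery_holder's own z axis and vertical below 0.1 rad and angle between the x axis of battery_holder and the x axis of lower_half, either way round below 0.15 rad and x of lead_end in the frame of lower_half above 0.015 m and horizontal distance between cover and parting below 0.0025 m and z of cover in the frame of parting between -0.002 and 0.0017 m and angle between the x axis of cover and the x axis of lower_half, either way round below 0.06 rad and angle between cover's own z axis and vertical below 0.06 rad and contact force between the fingers and cover above 2 N); the arm keeps its last pose, push and grip.
It fails at once if the cup of screws is displaced by more than 25 mm (distance of cup_of_screws from where it was at the start of the episode above 0.025 m).
It fails at once if the glue bottle is displaced by more than 25 mm (distance of glue_bottle from where it was at the start of the episode above 0.025 m).
It fails at once if the multimeter is displaced by more than 25 mm (distance of multimeter from where it was at the start of the episode above 0.025 m).
It also fails if it takes over 54 s, if anything falls off the work surface, if the arm or the gripper's body presses on something with over 40 N, if the wrist force passes 120 N, or if a joint passes its speed limit or range.

ROBOT

A 6-joint arm with a two-finger parallel gripper is mounted at the origin on the work surface; the furniture and walls round the work are solid. World frame = base frame: x ahead of the robot, y to its left, z up, the work surface at z = 0. Lengths are in m, angles in rad, forces in N, time in s.
With the tool pointing down it reaches from about 0.275 to 1 m from the base axis. Payload 8.4 kg.
Tool frame: the origin (TCP) lies midway between the tips of the shut fingers; the grasp point (between the pads) lies 19 mm behind it; z points along the fingers, y is the line along which they close (so a half turn about z gives the same grasp; the last joint's range is limited). The gripper opens to 85 mm and grips with 20 to 120 N. Pads are 22 mm wide; open, the fingers measure 114 mm over their backs; the gripper's body (76 mm by 85 mm) begins 54 mm behind the grasp point. The pads swing forward as they close: fully open they stand 13 mm farther back than shut.
Start: joints at [1.321, 0.353, 1.633, -0, 1.155, -0.002], TCP at [0.153, 0.606, 0.205] pointing down, gripper open.
Joint ranges: [-2.63, 2.63], [-0.92, 2.1], [0.06, 2.66], [-1.3, 4.44], [0, 2.69], [-3.02, 3.02]. Speed limits (rad/s): [2.22, 2.22, 2.79, 3.14, 3.14, 3.14].

INTERFACE

Orientations are given as a rotation vector (axis times angle).
In Python, from workcell import ctrl, camera gives the robot as it stands. The module is installed in compiled form; this text tells all that it offers.
- The arm moves only by the tool drive_tool, never from a script. Its argument "rows" is a list that holds one entry, the list of rows, each a list of 6 numbers: the shift along the tool's x, y, z each as a share of 0.25 m, from -1 to 1, then the turn, a rotation vector about the tool's x, y, z each as a share of 2 rad, from -1 to 1. In form: [[[x, y, z, ax, ay, az], ...]]. A call has exactly 5 rows; each row shifts and turns the commanded pose from where the row before left it, along the tool's axes as they then stand; what a row does not reach is not made up. A row lasts 1/10 s, in which the tool goes at most 50 mm and 8.59 degrees, less where a joint would pass 70% of its speed; a pose out of reach is approached as far as the arm can. A call with a number of a shift or a turn outside -1 to 1 is refused whole. A call with a gripper value outside its range is refused whole. "fingers" is the closure, from 0 (fully open) to 1 (shut), set as the call begins (left out, the last holds). The fingers move at their own pace and stop on an object; "grip_force" is the grip in N (left out, the last holds). Time passes only in rows, so rows that do not move let the fingers close, or fill a call up. It gives the time, the measured TCP pose, the force, the opening and the grip force at its end, in the units of the state.
- ctrl.get_state(): the state, without advancing time (a new reading comes with each control period).
- camera(name): name is "scene" or "top"; returns a dict with "color" (384x512x3 uint8, blue, green, red), "fov_y" (degrees; the focal length in pixels is half the picture's height over the tangent of half this angle, whatever the lens; pixels are square), "cx", "cy" (the principal point, pixels), "camera_from_world" (4x4, takes a point from world to camera coordinates). Camera axes: x right, y up, looking along -z (the intrinsics and any distortion apply to the point x, -y, -z); pixel columns grow to the right and rows downward; lengths in m; the calibration is good to about 2 mm. A picture is of the moment at which its call begins. There is no depth.
- ctrl.close_job(): hands the job in; it is judged then, once.
The state is a dict: "t": time; "joint_positions": joint angles; "qd": joint speeds; "tau": joint torques, N m; "ee_pos": TCP position; "eef_rot": TCP orientation; "ft_force": force on the tool from outside, world axes, zero at the start; "torque": the same for the moment, N m; "opening": finger opening in m; "finger_force": force on a finger pad.
Only numpy, scipy, OpenCV 4.12 (cv2) and the standard library are available. Lean on these libraries where they do the work, as an engineer would, in place of code of your own. Each camera call takes 0.05 s, during which the arm holds its last target. There are 200 camera calls.

## Working session

There is one attempt and no reset: what is moved stays moved. The work goes in short steps, Python scripts to look and compute and a tool call to move; the robot and the scene stay as the last step left them, time stands still between calls to the robot, and variables do not carry over. Pictures are saved under pics/ and viewed, at most 10 in all, crops included, and the job is handed in when it is done.

Besides the shell and the picture viewer there is one more tool, called after "Call:" by a JSON object that holds its "method" and its "body". drive_tool: Moves the arm, as the interface text tells. Its arguments: {"type":"object","properties":{"rows":{"type":"array"},"fingers":{"type":"number"},"grip_force":{"type":"number"}},"required":["rows"]}

```bash
mkdir -p pics
python3 - <<'E'
from workcell import ctrl, camera
import cv2,numpy as np,pickle
s=ctrl.get_state();print({k:np.round(v,3).tolist() for k,v in s.items()})
d={}
for n in("scene","top"):
    c=camera(n);d[n]=c;cv2.imwrite(f"pics/{n}0.png",c["color"]);print(n,{k:v for k,v in c.items() if k not in("color",)})
pickle.dump(d,open("cams0.pkl","wb"))
im=np.hstack([d["scene"]["color"],d["top"]["color"]])
cv2.imwrite("pics/s2.png",cv2.resize(d["scene"]["color"],(768,576)));cv2.imwrite("pics/t2.png",cv2.resize(d["top"]["color"],(768,576)))
E
```

```text
{'t': 0.0, 'joint_positions': [1.321, 0.354, 1.634, 0.0, 1.155, -0.002], 'qd': [-0.001, 0.002, 0.0, -0.001, 0.001, 0.001], 'tau': [-0.001, -60.526, -34.205, -0.0, 0.01, -0.0], 'ee_pos': [0.153, 0.605, 0.204], 'eef_rot': [-0.388, -3.117, 0.002], 'ft_force': [-0.136, 0.144, -0.072], 'torque': [-0.065, 0.004, -0.005], 'finger_force': 0.0, 'opening': 0.085}
scene {'fov_y': 51.87105239310329, 'cx': 256.21837224061363, 'cy': 194.31087732860863, 'camera_from_world': array([[ 0.6756666 , -0.73714901,  0.00927301, -0.43765992],
       [ 0.48286323,  0.45202451,  0.75001129, -0.27962218],
       [-0.55706171, -0.50227998,  0.66136002, -0.80659805],
       [ 0.        ,  0.        ,  0.        ,  1.        ]])}
top {'fov_y': 46.86170223023034, 'cx': 255.97750478726266, 'cy': 193.18128416895098, 'camera_from_world': array([[-0.0054126 , -0.99953646,  0.02995939, -0.07532058],
       [ 0.99313938, -0.00187344,  0.11692157, -0.54933696],
       [-0.11681125,  0.0303867 ,  0.99268917, -1.21442799],
       [ 0.        ,  0.        ,  0.        ,  1.        ]])}
```

View pics/s2.png

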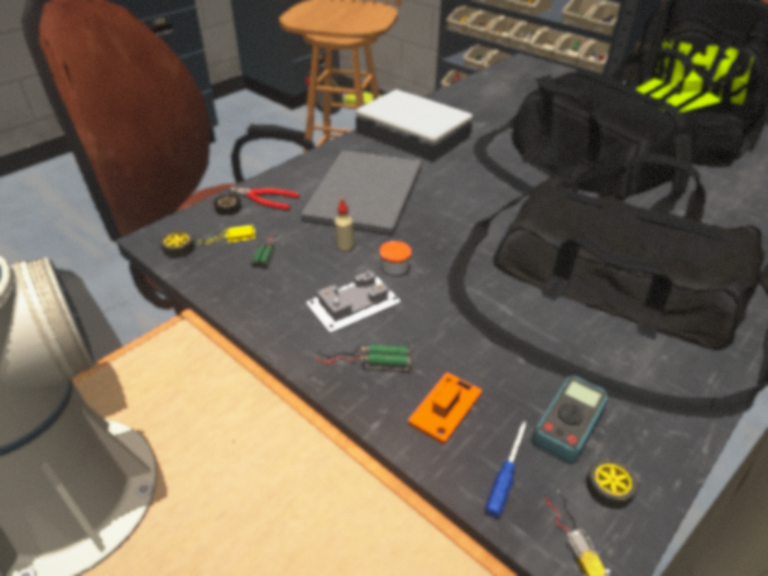

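View pics/t2.png

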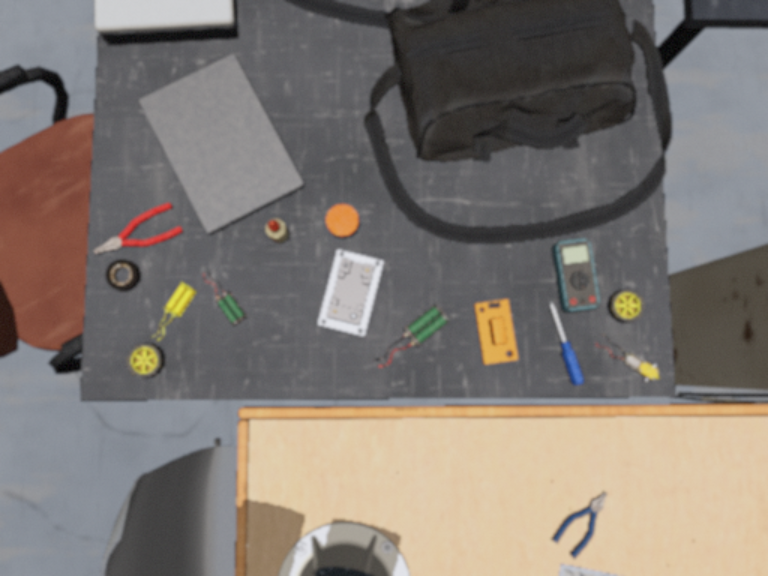

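Candidates for the holder (native px, top view): small green (153,203), large green (284,217), yellow (120,200), yellow/grey (430,243). By the description it's the small green one. I'll check that in a crop.

```bash
cat > h.py <<'E'
import cv2,numpy as np,pickle
def crop(im,cx,cy,w=66,h=50,k=6):
    x0,y0=cx-w//2,cy-h//2
    c=cv2.resize(im[y0:y0+h,x0:x0+w],None,fx=k,fy=k,interpolation=cv2.INTER_CUBIC)
    for i in range(0,w,10):
        cv2.line(c,(i*k,0),(i*k,6),(255,255,0),1);cv2.putText(c,str(x0+i),(i*k,16),0,.32,(0,255,255),1)
    for i in range(0,h,10):
        cv2.line(c,(0,i*k),(6,i*k),(255,255,0),1);cv2.putText(c,str(y0+i),(8,i*k+4),0,.32,(0,255,255),1)
    return c
def f(c): return 192/np.tan(np.radians(c["fov_y"])/2)
def proj(c,P):
    P=np.atleast_2d(P);M=c["camera_from_world"];q=P@M[:3,:3].T+M[:3,3]
    return np.c_[c["cx"]+f(c)*q[:,0]/-q[:,2], c["cy"]-f(c)*q[:,1]/-q[:,2]]
def back(c,u,v,z):
    M=c["camera_from_world"];R=M[:3,:3];o=-R.T@M[:3,3]
    d=R.T@np.array([(u-c["cx"])/f(c),-(v-c["cy"])/f(c),-1]);return o+d*(z-o[2])/d[2]
E
python3 - <<'E'
from h import *
d=pickle.load(open("cams0.pkl","rb"));t=d["top"]["color"];s=d["scene"]["color"]
cv2.imwrite("pics/c1.png",np.vstack([np.hstack([crop(t,153,203),crop(t,234,195)]),np.hstack([crop(t,331,221),crop(s,176,167)])]))
cv2.imwrite("pics/c2.png",np.vstack([np.hstack([crop(s,235,200,72,50),crop(s,297,271)])[:, :800]]))
# large/small comparison, distortion check: table points
for n,u,v,z in[("small",153,203,.01),("large",284,217,.01),("house",234,195,.03),("cover",331,221,.012),("cup",228,147,.04),("meter",384,183,.03)]:print(n,back(d["top"],u,v,z).round(3))
for n,u,v,z in[("small",176,167,.01),("house",235,200,.03),("cover",297,271,.012),("meter",380,279,.03)]:print(n,back(d["scene"],u,v,z).round(3))
E
```

```text
small [0.524 0.215 0.01 ]
large [ 0.483 -0.158  0.01 ]
house [ 0.544 -0.015  0.03 ]
cover [ 0.471 -0.292  0.012]
cup [0.68  0.001 0.04 ]
meter [ 0.578 -0.443  0.03 ]
small [0.528 0.223 0.01 ]
house [ 0.529 -0.031  0.03 ]
cover [ 0.468 -0.293  0.012]
meter [ 0.564 -0.449  0.03 ]
```

View pics/c1.png

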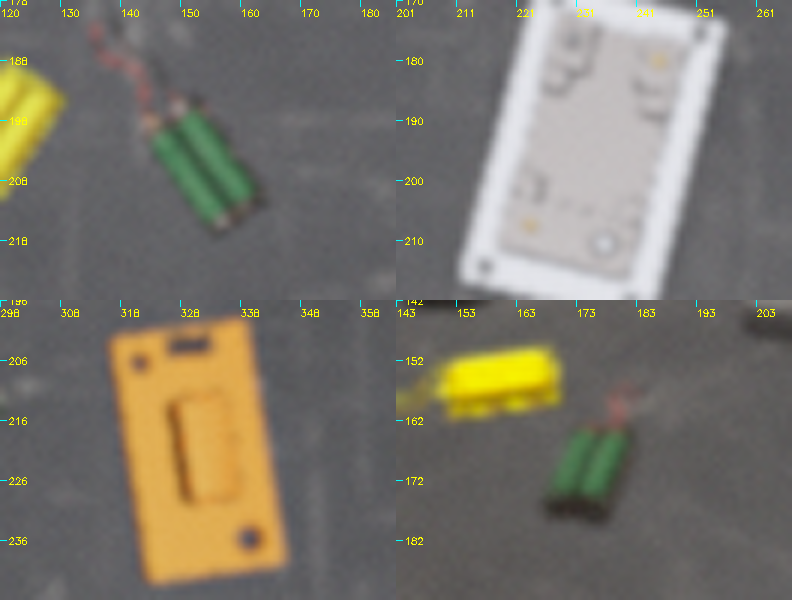

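View pics/c2.png

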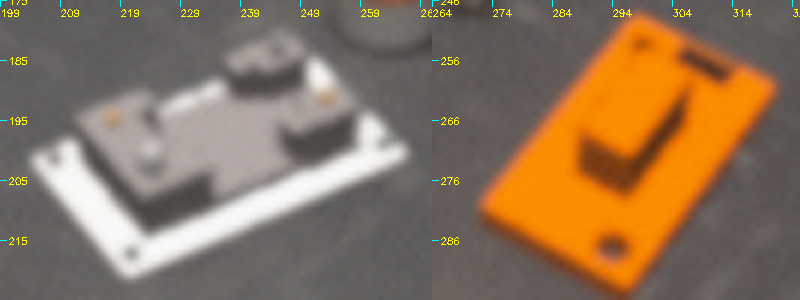

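The crops show the small green holder at top (153,203), with its leads pointing up-left. The housing's +x end, with its brass pin at (245,180), is toward the top of the image. The cover's bar end is at the top, at (329,203). Next I'll fit the poses from points in both views.

```bash
cat > fit.py <<'E'
from h import *
from scipy.optimize import least_squares
d=pickle.load(open("cams0.pkl","rb"))
def N(p,x0,y0,k=6): return [x0+(p[0]+.5)/k-.5,y0+(p[1]+.5)/k-.5]
S={}
S["cover"]=([("top",298,196,[((58,32,12),(111,38)),((58,-32,12),(249,19)),((-58,-32,12),(287,260)),((-58,32,12),(150,283)),((45,21,12),(140,63)),((-45,-18,12),(250,238))]),
 ("scene",264,246,[((58,32,12),(211,13)),((58,-32,12),(344,86)),((-58,-32,12),(199,283)),((-58,32,12),(49,206)),((45,21,12),(209,44)),((-45,-18,12),(181,244))])],[.47,-.29,-.1])
S["house"]=([("top",201,170,[((-75,46,6),(64,282)),((75,-46,6),(332,25)),((45,-21,38),(263,60)),((-45,18,38),(133,226)),((-45,-18,44.5),(208,243)),((-58,32,34),(103,245)),((-58,-32,34),(236,280))]),
 ("scene",199,175,[((45,-21,38),(325,98)),((-45,18,38),(113,119)),((-45,-18,44.5),(151,147)),((-75,46,6),(30,158)),((-75,-46,6),(130,280)),((75,-46,6),(409,152)),((-58,32,34),(75,118)),((-58,-32,34),(147,207)),((45,21,44.5),(278,47))])],[.54,-.02,-.2])
S["holder"]=([("top",120,178,[((0,0,11),(164,112)),((-58,0,11),(236,212)),((-29,0,12),(202,167))]),
 ("scene",143,142,[((0,0,12),(211,127)),((-29,0,15),(195,160)),((-58,0,9),(181,204))])],[.53,.22,.9])
def run(n):
    obs,p0=S[n]
    def res(p,views=None):
        r=[];c,s=np.cos(p[2]),np.sin(p[2])
        for v,x0,y0,L in obs:
            if views and v not in views: continue
            for P,q in L:
                P=np.array(P)/1000;W=[p[0]+c*P[0]-s*P[1],p[1]+s*P[0]+c*P[1],P[2]]
                r.append(proj(d[v],W)[0]-N(q,x0,y0))
        return np.ravel(r)
    for v in (None,["top"],["scene"]):
        o=least_squares(res,p0,args=(v,),loss="soft_l1");print(n,v,o.x.round(4),"rms px",np.sqrt((o.fun**2).mean()).round(2))
        if v is None: print(o.fun.reshape(-1,2).round(1).tolist())
for n in S: run(n)
E
python3 fit.py
python3 - <<'E'
from h import *
d=pickle.load(open("cams0.pkl","rb"))
for n,(x0,y0,w,h) in {"top":(135,185,35,35),"scene":(160,155,35,30)}.items():
    c=d[n]["color"][y0:y0+h,x0:x0+w].astype(int);m=(c[...,1]-c[...,2]>20)&(c[...,1]-c[...,0]>10);v,u=np.nonzero(m)
    print(n,m.sum(),u.mean()+x0,v.mean()+y0,back(d[n],u.mean()+x0,v.mean()+y0,.015))
E
```

```text
cover None [ 0.4721 -0.2905  0.1344] rms px 0.44
[[0.2, 0.3], [-0.9, 0.4], [-0.7, 0.4], [0.0, -0.3], [-0.2, 0.0], [-0.1, 0.2], [-0.7, -0.1], [0.5, -0.4], [-0.1, 0.7], [0.4, -0.3], [0.9, 0.1], [0.4, 0.1]]
cover ['top'] [ 0.4725 -0.2913  0.1369] rms px 0.33
cover ['scene'] [ 0.4717 -0.29    0.1344] rms px 0.43
house None [ 0.5472 -0.014  -0.2465] rms px 0.61
[[0.3, -0.1], [-0.5, 0.1], [0.2, 0.5], [0.5, 0.5], [0.5, 0.5], [-0.5, 0.7], [-0.4, 0.4], [0.5, -0.7], [0.2, -0.3], [0.4, 0.7], [0.3, 0.1], [-0.0, -0.5], [0.3, 0.1], [-0.1, -0.2], [-0.4, -1.5], [0.2, -2.2]]
house ['top'] [ 0.5482 -0.014  -0.25  ] rms px 0.34
house ['scene'] [ 0.5457 -0.0148 -0.244 ] rms px 0.62
holder None [0.5423 0.2318 0.6309] rms px 0.28
[[0.2, 0.4], [-0.0, 0.1], [-0.3, -0.6], [-0.0, 0.4], [0.1, -0.1], [0.1, 0.0]]
holder ['top'] [0.5423 0.2317 0.6331] rms px 0.34
holder ['scene'] [0.5426 0.2322 0.6283] rms px 0.17
top 166 153.33734939759037 205.40963855421688 [0.51693102 0.21282603 0.015     ]
scene 87 174.632183908046 168.88505747126436 [0.51545475 0.21273638 0.015     ]
```

```bash
cat > go.py <<'E'
import sys,numpy as np
from scipy.spatial.transform import Rotation as Ro
from workcell import ctrl
def to(x,y,z,ydeg):
    s=ctrl.get_state();R=Ro.from_rotvec(s["eef_rot"]);a=np.radians(ydeg)
    Y=[np.cos(a),np.sin(a),0];Z=[0,0,-1];T=Ro.from_matrix(np.c_[np.cross(Y,Z),Y,Z])
    e=np.array([x,y,z])-s["ee_pos"]
    print("t",round(s["t"],2),"pos",np.round(s["ee_pos"],4),"err mm",(e*1e3).round(1),"F",np.round(s["ft_force"],1),"open",round(s["opening"],4),"ff",round(s["finger_force"],1))
    print("shift shares now-frame",(R.inv().apply(e)/.25).round(3),"target-frame",(T.inv().apply(e)/.25).round(3),"turn shares",((R.inv()*T).as_rotvec()/2).round(3))
if __name__=="__main__": to(*map(float,sys.argv[1:]))
E
python3 go.py 0.5189 0.2147 0.1 126.2
```

```text
t 0.1 pos [0.1532 0.6055 0.2043] err mm [ 365.7 -390.8 -104.3] F [ 0.2  0.2 -0.4] open 0.0854 ff 0.0
shift shares now-frame [-1.802 -1.156  0.419] target-frame [-0.257 -2.125  0.417] turn shares [-0.001 -0.    -0.44 ]
```

Call:
{"method": "drive_tool", "body": {"rows": [[[-0.16, -0.1, 0, 0, 0, 0], [-0.16, -0.1, 0, 0, 0, 0], [-0.16, -0.1, 0, 0, 0, 0], [-0.16, -0.1, 0, 0, 0, 0], [-0.16, -0.1, 0, 0, 0, 0]]], "fingers": 0.3}}

```text
t: 0.6
ee_pos: [0.3173, 0.434, 0.2047]
eef_rot: [-0.388, -3.117, 0.001]
ft_force: [0.6, 0.5, 0.1]
opening: 0.06
finger_force: 0.0
```

Call:
{"method": "drive_tool", "body": {"rows": [[[-0.16, -0.1, 0, 0, 0, 0], [-0.16, -0.1, 0, 0, 0, 0], [-0.16, -0.1, 0, 0, 0, 0], [-0.16, -0.1, 0, 0, 0, 0], [-0.16, -0.1, 0, 0, 0, 0]]]}}

```text
t: 1.1
ee_pos: [0.4807, 0.2637, 0.2048]
eef_rot: [-0.388, -3.117, 0.0]
ft_force: [1.0, 0.0, -0.0]
opening: 0.06
finger_force: 0.0
```

Call:
{"method": "drive_tool", "body": {"rows": [[[0, 0, 0, 0, 0, -0.073], [0, 0, 0, 0, 0, -0.073], [0, 0, 0, 0, 0, -0.073], [0, 0, 0, 0, 0, -0.073], [0, 0, 0, 0, 0, -0.073]]]}}

```text
t: 1.6
ee_pos: [0.4796, 0.2652, 0.2046]
eef_rot: [0.759, -3.048, 0.0]
ft_force: [-0.7, 0.1, 0.5]
opening: 0.0597
finger_force: 0.0
```

```bash
python3 go.py 0.5189 0.2147 0.1 126.2
```

```text
t 1.6 pos [0.4796 0.2652 0.2046] err mm [  39.3  -50.5 -104.6] F [-0.7  0.1  0.5] open 0.0597 ff 0.0
shift shares now-frame [-0.044 -0.252  0.419] target-frame [-0.008 -0.256  0.419] turn shares [ 0.    -0.    -0.072]
```

Call:
{"method": "drive_tool", "body": {"rows": [[[0, 0, 0, 0, 0, -0.072], [-0.002, -0.064, 0.1, 0, 0, 0], [-0.002, -0.064, 0.1, 0, 0, 0], [-0.002, -0.064, 0.1, 0, 0, 0], [-0.002, -0.064, 0.1, 0, 0, 0]]]}}

```text
t: 2.1
ee_pos: [0.519, 0.2142, 0.1039]
eef_rot: [0.968, -2.989, 0.0]
ft_force: [-0.1, 0.2, 0.8]
opening: 0.0598
finger_force: 0.0
```

```bash
python3 go.py 0.5189 0.2147 0.003 126.2
```

```text
t 2.1 pos [0.519  0.2142 0.1039] err mm [-1.000e-01  5.000e-01 -1.009e+02] F [-0.1  0.2  0.8] open 0.0598 ff 0.0
shift shares now-frame [-0.001  0.002  0.404] target-frame [-0.001  0.002  0.404] turn shares [ 0.    -0.    -0.003]
```

Call:
{"method": "drive_tool", "body": {"rows": [[[0, 0.002, 0.12, 0, 0, -0.003], [0, 0, 0.12, 0, 0, 0], [0, 0, 0.1, 0, 0, 0], [0, 0, 0.045, 0, 0, 0], [0, 0, 0.015, 0, 0, 0]]]}}

```text
t: 2.6
ee_pos: [0.5177, 0.2148, 0.0038]
eef_rot: [0.976, -2.984, 0.0]
ft_force: [-0.1, -1.1, 0.4]
opening: 0.0593
finger_force: 0.0
```

Call:
{"method": "drive_tool", "body": {"rows": [[[0, 0, 0, 0, 0, 0], [0, 0, 0, 0, 0, 0], [0, 0, 0, 0, 0, 0], [0, 0, 0, 0, 0, 0], [0, 0, 0, 0, 0, 0]]], "fingers": 1, "grip_force": 30}}

```text
t: 3.1
ee_pos: [0.5189, 0.2153, 0.0056]
eef_rot: [-0.976, 2.985, 0.0]
ft_force: [0.1, 0.7, 0.0]
opening: 0.0003
finger_force: 0.0
```

```bash
python3 go.py 0.5189 0.2147 0.083 126.2
```

```text
t 3.1 pos [0.5189 0.2153 0.0056] err mm [-0.  -0.6 77.4] F [0.1 0.7 0. ] open 0.0003 ff 0.0
shift shares now-frame [ 0.001 -0.002 -0.31 ] target-frame [ 0.002 -0.002 -0.31 ] turn shares [-0.  0.  0.]
```

Run:
```python
from h import *
from workcell import camera
d={n:camera(n) for n in("scene","top")};pickle.dump(d,open("cams1.pkl","wb"))
for n in d: print(proj(d[n],[.5189,.2153,.0056]))
cv2.imwrite("pics/m1.png",np.hstack([crop(d["scene"]["color"],180,150,66,90),crop(d["top"]["color"],150,200,66,90)]))
```

```text
[[175.3882679  170.47546436]]
[[153.13831384 205.01899358]]
```

View pics/m1.png

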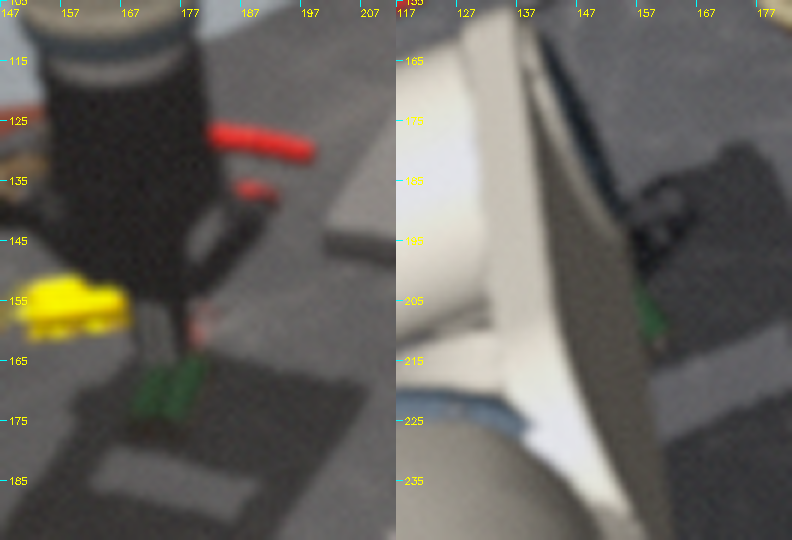

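The fingers shut on nothing. In the scene view the holder hasn't moved, at (174,169), and the finger tips show at about (174,164), not at the TCP's expected (175,170). I'll raise the arm and compare where the tips appear with where they should project.

Call:
{"method": "drive_tool", "body": {"rows": [[[0, 0, -0.1, 0, 0, 0], [0, 0, -0.1, 0, 0, 0], [0, 0, -0.04, 0, 0, 0], [0, 0, 0, 0, 0, 0], [0, 0, 0, 0, 0, 0]]]}}

```text
t: 3.7
ee_pos: [0.5183, 0.215, 0.0644]
eef_rot: [0.976, -2.986, 0.0]
ft_force: [-0.9, -0.3, 1.1]
opening: 0.0001
finger_force: 0.0
```

Run:
```python
from h import *
from workcell import camera,ctrl
d={n:camera(n) for n in("scene","top")};pickle.dump(d,open("cams2.pkl","wb"))
p=ctrl.get_state()["ee_pos"];print(p)
o=pickle.load(open("cams1.pkl","rb"))
print("old tip px",back(o["scene"],174,164.5,.0056),back(o["scene"],174,164.5,.0226))
for n in d: print(n,proj(d[n],p),-d[n]["camera_from_world"][:3,:3].T@d[n]["camera_from_world"][:3,3])
a=[]
for q,c in((d,(180,150)),):
    im=q["scene"]["color"].copy();a.append(crop(im,180,150,50,66,8));im=q["top"]["color"];a.append(crop(im,155,200,50,66,8))
cv2.imwrite("pics/m2.png",np.hstack(a))
```

```text
[0.51779816 0.21482959 0.06385166]
old tip px [0.53495911 0.24207102 0.0056    ] [0.52227031 0.22273743 0.0226    ]
scene [[172.69469851 155.06047433]] [-0.01859343 -0.60136255  0.74722992]
top [[149.01017791 203.48609463]] [ 0.40330164 -0.03941236  1.27203541]
```

View pics/m2.png

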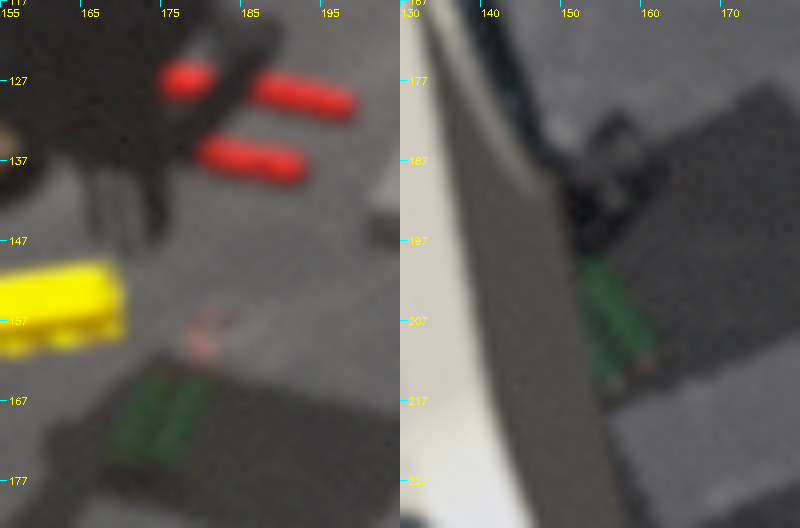

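The tips appear at (172,148) where I expected (173,155), so they're offset by about 7 px. That would mean the tips are roughly 20 mm higher than reported. A touch on bare table will settle it.

Call:
{"method": "drive_tool", "body": {"rows": [[[0.14, 0, 0, 0, 0, 0], [0.14, 0, 0, 0, 0, 0], [0, 0, 0.12, 0, 0, 0], [0, 0, 0.1, 0, 0, 0], [0, 0, 0.012, 0, 0, 0]]]}}

```text
t: 4.3
ee_pos: [0.4596, 0.1727, 0.0042]
eef_rot: [0.975, -2.981, 0.0]
ft_force: [0.1, -0.3, 0.2]
opening: 0.0003
finger_force: 0.0
```

Call:
{"method": "drive_tool", "body": {"rows": [[[0, 0, 0.004, 0, 0, 0], [0, 0, 0.004, 0, 0, 0], [0, 0, 0.004, 0, 0, 0], [0, 0, 0.004, 0, 0, 0], [0, 0, 0, 0, 0, 0]]]}}

```text
t: 4.8
ee_pos: [0.4624, 0.1739, 0.0034]
eef_rot: [-0.977, 2.985, 0.0]
ft_force: [-1.0, 0.1, 0.2]
opening: -0.0
finger_force: 0.0
```

Call:
{"method": "drive_tool", "body": {"rows": [[[0, 0, 0.004, 0, 0, 0], [0, 0, 0.004, 0, 0, 0], [0, 0, 0.004, 0, 0, 0], [0, 0, 0.004, 0, 0, 0], [0, 0, 0, 0, 0, 0]]]}}

```text
t: 5.3
ee_pos: [0.462, 0.1737, -0.0012]
eef_rot: [0.976, -2.986, 0.0]
ft_force: [-0.7, 0.7, -0.0]
opening: -0.0001
finger_force: 0.0
```

Call:
{"method": "drive_tool", "body": {"rows": [[[0, 0, 0.006, 0, 0, 0], [0, 0, 0.005, 0, 0, 0], [0, 0, 0.005, 0, 0, 0], [0, 0, 0.004, 0, 0, 0], [0, 0, 0, 0, 0, 0]]]}}

```text
t: 5.8
ee_pos: [0.462, 0.1737, -0.0062]
eef_rot: [0.977, -2.986, 0.0]
ft_force: [0.8, -0.4, 0.4]
opening: -0.0004
finger_force: 0.0
```

Call:
{"method": "drive_tool", "body": {"rows": [[[0, 0, 0.006, 0, 0, 0], [0, 0, 0.005, 0, 0, 0], [0, 0, 0.005, 0, 0, 0], [0, 0, 0.004, 0, 0, 0], [0, 0, 0, 0, 0, 0]]]}}

```text
t: 6.3
ee_pos: [0.462, 0.1738, -0.0112]
eef_rot: [0.976, -2.986, -0.0]
ft_force: [-0.4, 0.4, 0.5]
opening: -0.0001
finger_force: 0.0
```

Call:
{"method": "drive_tool", "body": {"rows": [[[0, 0, 0.004, 0, 0, 0], [0, 0, 0.004, 0, 0, 0], [0, 0, 0.004, 0, 0, 0], [0, 0, 0.004, 0, 0, 0], [0, 0, 0, 0, 0, 0]]]}}

```text
t: 6.8
ee_pos: [0.462, 0.1738, -0.0152]
eef_rot: [0.977, -2.986, 0.0]
ft_force: [0.3, 0.2, 0.1]
opening: 0.0002
finger_force: 0.0
```

Call:
{"method": "drive_tool", "body": {"rows": [[[0, 0, 0.004, 0, 0, 0], [0, 0, 0.004, 0, 0, 0], [0, 0, 0.004, 0, 0, 0], [0, 0, 0.004, 0, 0, 0], [0, 0, 0, 0, 0, 0]]]}}

```text
t: 7.3
ee_pos: [0.462, 0.1738, -0.0192]
eef_rot: [0.977, -2.986, 0.0]
ft_force: [-0.3, 0.2, -0.1]
opening: 0.0
finger_force: 0.0
```

Call:
{"method": "drive_tool", "body": {"rows": [[[0, 0, 0.004, 0, 0, 0], [0, 0, 0.004, 0, 0, 0], [0, 0, 0.004, 0, 0, 0], [0, 0, 0, 0, 0, 0], [0, 0, 0, 0, 0, 0]]]}}

```text
t: 7.8
ee_pos: [0.4621, 0.1738, -0.0221]
eef_rot: [0.977, -2.986, 0.0]
ft_force: [0.2, -0.6, -0.8]
opening: 0.0002
finger_force: 0.0
```

Run:
```python
from h import *
from workcell import camera,ctrl
d={n:camera(n) for n in("scene","top")};pickle.dump(d,open("cams3.pkl","wb"))
s=ctrl.get_state();p=s["ee_pos"];print(p,s["ft_force"])
for n in d: print(n,proj(d[n],p),proj(d[n],[p[0],p[1],0]))
cv2.imwrite("pics/m3.png",np.hstack([crop(d["scene"]["color"],178,165,50,66,8),crop(d["top"]["color"],170,215,50,66,8)]))
```

```text
[ 0.46214598  0.17380766 -0.02199384] [-0.22737877  0.30838255  0.12388942]
scene [[170.30219669 192.41436767]] [[169.28667979 186.7341996 ]]
top [[169.02093918 225.33514542]] [[167.74901697 224.98897219]]
```

View pics/m3.png

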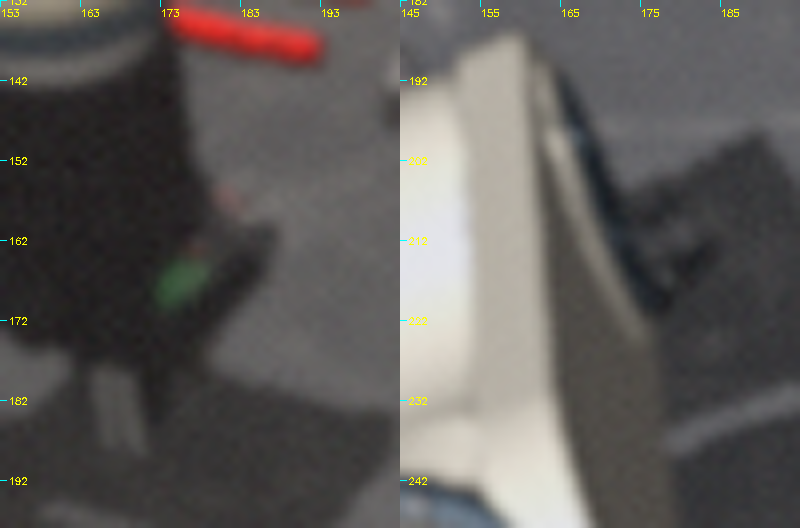

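Call:
{"method": "drive_tool", "body": {"rows": [[[0, 0, 0.004, 0, 0, 0], [0, 0, 0.004, 0, 0, 0], [0, 0, 0.004, 0, 0, 0], [0, 0, 0, 0, 0, 0], [0, 0, 0, 0, 0, 0]]]}}

```text
t: 8.4
ee_pos: [0.4621, 0.1738, -0.0251]
eef_rot: [0.977, -2.986, 0.0]
ft_force: [-0.9, 0.3, 0.4]
opening: -0.0002
finger_force: 0.0
```

Call:
{"method": "drive_tool", "body": {"rows": [[[0, 0, 0.004, 0, 0, 0], [0, 0, 0.004, 0, 0, 0], [0, 0, 0.004, 0, 0, 0], [0, 0, 0, 0, 0, 0], [0, 0, 0, 0, 0, 0]]]}}

```text
t: 8.9
ee_pos: [0.4623, 0.1738, -0.0264]
eef_rot: [-0.977, 2.986, -0.0]
ft_force: [-6.1, -2.8, 29.9]
opening: 0.0003
finger_force: 15.0
```

Table contact comes at a reported z of about −25.5 mm, so the real tips sit 25.5 mm above the reported value. The horizontal position agrees. I'll redo the grasp with that offset.

Call:
{"method": "drive_tool", "body": {"rows": [[[0, 0, -0.05, 0, 0, 0], [0, 0, -0.15, 0, 0, 0], [0, 0, -0.14, 0, 0, 0], [-0.14, 0, 0, 0, 0, 0], [-0.14, 0, 0, 0, 0, 0]]], "fingers": 0.3}}

```text
t: 9.4
ee_pos: [0.52, 0.2158, 0.059]
eef_rot: [-0.975, 2.983, 0.0]
ft_force: [0.3, 0.4, 0.1]
opening: 0.0599
finger_force: 0.0
```

```bash
python3 go.py 0.5189 0.2147 -0.0225 126.2
```

```text
t 9.4 pos [0.52   0.2158 0.059 ] err mm [ -1.1  -1.1 -81.5] F [0.3 0.4 0.1] open 0.0599 ff 0.0
shift shares now-frame [ 0.007 -0.001  0.326] target-frame [ 0.006 -0.001  0.326] turn shares [-0.     0.001 -0.   ]
```

Call:
{"method": "drive_tool", "body": {"rows": [[[0.004, 0, 0.06, 0, 0, 0], [0, 0, 0.12, 0, 0, 0], [0, 0, 0.09, 0, 0, 0], [0, 0, 0.045, 0, 0, 0], [0, 0, 0.011, 0, 0, 0]]]}}

```text
t: 9.9
ee_pos: [0.5169, 0.2142, -0.0256]
eef_rot: [0.976, -2.984, 0.0]
ft_force: [-0.4, 0.5, -0.5]
opening: 0.0597
finger_force: 0.0
```

Call:
{"method": "drive_tool", "body": {"rows": [[[0, 0, 0, 0, 0, 0], [0, 0, 0, 0, 0, 0], [0, 0, 0, 0, 0, 0], [0, 0, 0, 0, 0, 0], [0, 0, 0, 0, 0, 0]]], "fingers": 1, "grip_force": 30}}

```text
t: 10.4
ee_pos: [0.5186, 0.2149, -0.0234]
eef_rot: [-0.976, 2.984, 0.0]
ft_force: [-1.0, -0.9, 7.7]
opening: 0.0288
finger_force: 30.7
```

Call:
{"method": "drive_tool", "body": {"rows": [[[0, 0, -0.04, 0, 0, 0], [0, 0, -0.1, 0, 0, 0], [0, 0, -0.12, 0, 0, 0], [0, 0, -0.1, 0, 0, 0], [0, 0, 0, 0, 0, 0]]]}}

```text
t: 10.9
ee_pos: [0.5202, 0.2156, 0.0695]
eef_rot: [-0.975, 2.98, 0.001]
ft_force: [0.5, 0.2, -0.8]
opening: 0.0289
finger_force: 29.8
```

```bash
python3 go.py 0.5472 -0.0142 0.066 75.9
```

```text
t 10.9 pos [0.5202 0.2156 0.0695] err mm [  27.  -229.8   -3.5] F [ 0.5  0.2 -0.8] open 0.0289 ff 29.8
shift shares now-frame [ 0.456 -0.805  0.012] target-frame [-0.329 -0.865  0.014] turn shares [0.001 0.003 0.439]
```

Call:
{"method": "drive_tool", "body": {"rows": [[[0.091, -0.161, 0, 0, 0, 0], [0.091, -0.161, 0, 0, 0, 0], [0.091, -0.161, 0, 0, 0, 0], [0.091, -0.161, 0, 0, 0, 0], [0.091, -0.161, 0, 0, 0, 0]]]}}

```text
t: 11.4
ee_pos: [0.5445, -0.0168, 0.0652]
eef_rot: [0.977, -2.986, -0.0]
ft_force: [1.0, 0.9, 0.2]
opening: 0.0287
finger_force: 29.9
```

Call:
{"method": "drive_tool", "body": {"rows": [[[0, 0, 0, 0, 0, 0.07], [0, 0, 0, 0, 0, 0.07], [0, 0, 0, 0, 0, 0.07], [0, 0, 0, 0, 0, 0.07], [0, 0, 0, 0, 0, 0.07]]]}}

```text
t: 11.9
ee_pos: [0.5445, -0.0151, 0.0651]
eef_rot: [-0.116, -3.139, -0.0]
ft_force: [1.0, 0.8, -0.5]
opening: 0.0287
finger_force: 29.9
```

Call:
{"method": "drive_tool", "body": {"rows": [[[0, 0, 0, 0, 0, 0.07], [0, 0, 0, 0, 0, 0.019], [0, 0, 0, 0, 0, 0], [0, 0, 0, 0, 0, 0], [0, 0, 0, 0, 0, 0]]]}}

```text
t: 12.4
ee_pos: [0.5448, -0.015, 0.0654]
eef_rot: [-0.383, -3.118, 0.0]
ft_force: [-0.5, 0.9, -0.8]
opening: 0.0286
finger_force: 29.9
```

```bash
python3 go.py 0.5472 -0.0142 0.066 75.9;  python3 - <<'E'
from h import *
from workcell import camera,ctrl
d={n:camera(n) for n in("scene","top")};pickle.dump(d,open("cams4.pkl","wb"))
s=ctrl.get_state();p=s["ee_pos"]
for n in d: print(n,proj(d[n],[p[0],p[1],.1]),proj(d[n],[p[0],p[1],.0]))
u,v=proj(d["scene"],[p[0],p[1],.07])[0].astype(int)
cv2.imwrite("pics/m4.png",np.hstack([crop(d["scene"]["color"],u,v+5,60,70,8),crop(d["top"]["color"],234,195,40,70,8)]))
E
```

```text
t 12.4 pos [ 0.5448 -0.015   0.0654] err mm [2.4 0.8 0.6] F [-0.5  0.9 -0.8] open 0.0286 ff 29.9
shift shares now-frame [-0.009  0.005 -0.003] target-frame [-0.009  0.005 -0.003] turn shares [-0.    -0.     0.001]
scene [[234.30756595 174.61871699]] [[235.28980316 202.65416334]]
top [[233.33004702 191.85922681]] [[234.05032232 196.01339185]]
```

View pics/m4.png

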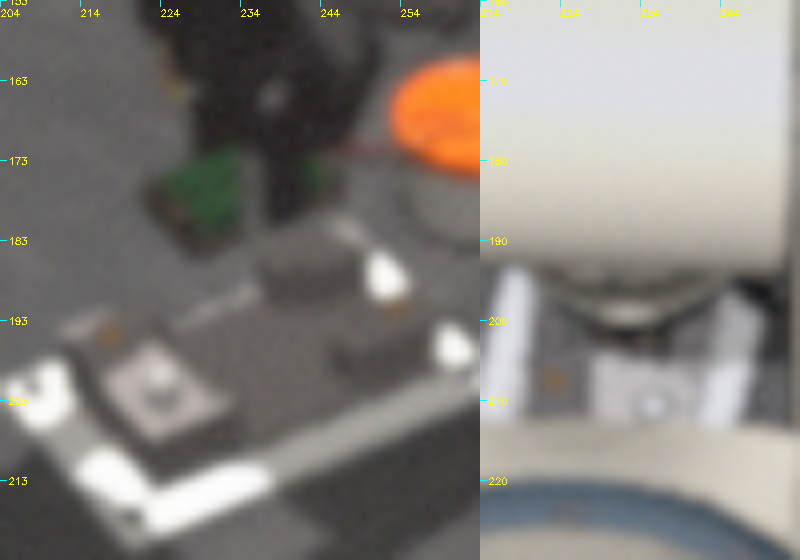

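Run:
```python
from h import *
d=pickle.load(open("cams4.pkl","rb"))["scene"];p=np.array([.5448,-.015]);a=-.247;c,s=np.cos(a),np.sin(a)
for P in[(-29,16,0),(-29,-16,0),(29,-16,0),(-29,16,18),(-29,-16,18),(29,-16,18),(29,0,18)]:
    print(P,proj(d,[p[0]+c*P[0]/1e3-s*P[1]/1e3,p[1]+s*P[0]/1e3+c*P[1]/1e3,.0888+P[2]/1e3]).round(1))
im=d["color"][165:190,215:252].astype(int);g=im[...,1]-im[...,2]
print((g>18).astype(int))
```

```text
(-29, 16, 0) [[221.8 178.5]]
(-29, -16, 0) [[228. 185.]]
(29, -16, 0) [[246.9 177.4]]
(-29, 16, 18) [[221.5 173.1]]
(-29, -16, 18) [[227.7 179.7]]
(29, -16, 18) [[246.9 172.1]]
(29, 0, 18) [[243.6 168.9]]
[[0 0 0 0 0 0 0 0 0 0 0 0 0 0 0 0 0 0 0 0 0 0 0 0 0 0 0 0 0 0 0 0 0 0 0 0
  0]
 [0 0 0 0 0 0 0 0 0 0 0 0 0 0 0 0 0 0 0 0 0 0 0 0 0 0 0 0 0 0 0 0 0 0 0 0
  0]
 [0 0 0 0 0 0 0 0 0 0 0 0 0 0 0 0 0 0 0 0 0 0 0 0 0 0 0 0 0 0 0 0 0 0 0 0
  0]
 [0 0 0 0 0 0 0 0 0 0 0 0 0 0 0 0 0 0 0 0 0 0 0 0 0 0 0 0 0 0 0 0 0 0 0 0
  0]
 [0 0 0 0 0 0 0 0 0 0 0 0 0 0 0 0 0 0 0 0 0 0 0 0 0 0 0 0 0 0 0 0 0 0 0 0
  0]
 [0 0 0 0 0 0 0 0 0 0 0 0 0 0 0 0 0 0 0 0 0 0 0 0 0 0 0 0 0 0 0 0 0 0 0 0
  0]
 [0 0 0 0 0 0 0 0 0 0 0 0 0 0 0 0 0 0 0 0 0 0 0 0 0 0 0 0 0 0 0 0 0 0 0 0
  0]
 [0 0 0 0 0 0 0 0 0 0 0 0 0 0 0 0 0 0 0 0 0 0 0 0 0 0 0 0 0 0 0 0 0 0 0 0
  0]
 [0 0 0 0 0 0 0 0 0 0 0 0 0 0 0 1 1 1 0 0 0 0 0 0 0 0 0 0 0 0 0 0 0 0 0 0
  0]
 [0 0 0 0 0 0 0 0 0 0 0 0 1 1 1 1 1 1 0 0 0 0 0 0 0 0 0 0 0 0 0 0 0 0 0 0
  0]
 [0 0 0 0 0 0 0 0 0 0 0 1 1 1 1 1 1 1 0 0 0 0 0 0 0 0 0 0 0 0 0 0 0 0 0 0
  0]
 [0 0 0 0 0 0 0 0 0 0 0 1 
[... 380 characters left out ...]
 0 0 0 0 0 0 0 0 0 0 0 0 0 0 0 0 0 0 0 0 0 0 0 0 0 0 0 0 0 0 0
  0]
 [0 0 0 0 0 0 0 0 0 0 0 0 0 0 0 0 0 0 0 0 0 0 0 0 0 0 0 0 0 0 0 0 0 0 0 0
  0]
 [0 0 0 0 0 0 0 0 0 0 0 0 0 0 0 0 0 0 0 0 0 0 0 0 0 0 0 0 0 0 0 0 0 0 0 0
  0]
 [0 0 0 0 0 0 0 0 0 0 0 0 0 0 0 0 0 0 0 0 0 0 0 0 0 0 0 0 0 0 0 0 0 0 0 0
  0]
 [0 0 0 0 0 0 0 0 0 0 0 0 0 0 0 0 0 0 0 0 0 0 0 0 0 0 0 0 0 0 0 0 0 0 0 0
  0]
 [0 0 0 0 0 0 0 0 0 0 0 0 0 0 0 0 0 0 0 0 0 0 0 0 0 0 0 0 0 0 0 0 0 0 0 0
  0]
 [0 0 0 0 0 0 0 0 0 0 0 0 0 0 0 0 0 0 0 0 0 0 0 0 0 0 0 0 0 0 0 0 0 0 0 0
  0]
 [0 0 0 0 0 0 0 0 0 0 0 0 0 0 0 0 0 0 0 0 0 0 0 0 0 0 0 0 0 0 0 0 0 0 0 0
  0]
 [0 0 0 0 0 0 0 0 0 0 0 0 0 0 0 0 0 0 0 0 0 0 0 0 0 0 0 0 0 0 0 0 0 0 0 0
  0]]
```

The held holder is where I predicted, with corners at (222,178) and (228,185). Now I'll correct XY and lower it.

Call:
{"method": "drive_tool", "body": {"rows": [[[-0.009, 0.004, 0.03, 0, 0, 0], [0, 0, 0.08, 0, 0, 0], [0, 0, 0.07, 0, 0, 0], [0, 0, 0.025, 0, 0, 0], [0, 0, 0, 0, 0, 0]]]}}

```text
t: 13.0
ee_pos: [0.5466, -0.0145, 0.0131]
eef_rot: [-0.385, -3.116, 0.0]
ft_force: [0.6, -0.6, -1.0]
opening: 0.0288
finger_force: 29.9
```

```bash
python3 go.py 0.5472 -0.0142 -0.0094 75.9
```

```text
t 13.0 pos [ 0.5466 -0.0145  0.0131] err mm [  0.6   0.3 -22.5] F [ 0.6 -0.6 -1. ] open 0.0288 ff 29.9
shift shares now-frame [-0.002  0.002  0.09 ] target-frame [-0.002  0.002  0.09 ] turn shares [-0.    -0.001  0.   ]
```

Call:
{"method": "drive_tool", "body": {"rows": [[[-0.002, 0.001, 0.015, 0, 0, 0], [0, 0, 0.015, 0, 0, 0], [0, 0, 0.015, 0, 0, 0], [0, 0, 0.01, 0, 0, 0], [0, 0, 0, 0, 0, 0]]]}}

```text
t: 13.5
ee_pos: [0.5483, -0.0142, 0.0004]
eef_rot: [0.385, 3.117, 0.001]
ft_force: [1.8, 4.1, -1.9]
opening: 0.0287
finger_force: 29.7
```

Call:
{"method": "drive_tool", "body": {"rows": [[[0, 0, 0.011, 0, 0, 0], [0, 0, 0.01, 0, 0, 0], [0, 0, 0.01, 0, 0, 0], [0, 0, 0.003, 0, 0, 0], [0, 0, 0, 0, 0, 0]]]}}

```text
t: 14.0
ee_pos: [0.5482, -0.0142, -0.008]
eef_rot: [0.385, 3.117, 0.001]
ft_force: [2.3, 6.3, -0.3]
opening: 0.0284
finger_force: 30.6
```

Call:
{"method": "drive_tool", "body": {"rows": [[[0, 0.004, 0, 0, 0, 0], [0, 0, 0.003, 0, 0, 0], [0, 0, 0.002, 0, 0, 0], [0, 0, 0, 0, 0, 0], [0, 0, 0, 0, 0, 0]]]}}

```text
t: 14.5
ee_pos: [0.5478, -0.0137, -0.0093]
eef_rot: [-0.385, -3.117, 0.001]
ft_force: [-2.5, -1.3, 4.6]
opening: 0.0287
finger_force: 32.0
```

Call:
{"method": "drive_tool", "body": {"rows": [[[0, 0, 0, 0, 0, 0], [0, 0, 0, 0, 0, 0], [0, 0, 0, 0, 0, 0], [0, 0, 0, 0, 0, 0], [0, 0, 0, 0, 0, 0]]], "fingers": 0.3}}

```text
t: 15.0
ee_pos: [0.5482, -0.0135, -0.0093]
eef_rot: [0.385, 3.118, 0.0]
ft_force: [0.8, -0.4, -0.2]
opening: 0.0597
finger_force: 0.0
```

Released on the floor. Next I'll raise the arm and move to the cover.

Call:
{"method": "drive_tool", "body": {"rows": [[[0, 0, -0.05, 0, 0, 0], [0, 0, -0.1, 0, 0, 0], [0, 0, -0.15, 0, 0, 0], [0, 0, -0.1, 0, 0, 0], [0, 0, 0, 0, 0, 0]]]}}

```text
t: 15.5
ee_pos: [0.551, -0.0135, 0.0952]
eef_rot: [0.384, 3.111, 0.001]
ft_force: [-0.0, -0.5, -0.1]
opening: 0.0596
finger_force: 0.0
```

```bash
python3 go.py 0.4722 -0.2905 0.09 97.7
```

```text
t 15.5 pos [ 0.551  -0.0135  0.0952] err mm [ -78.8 -277.    -5.2] F [-0.  -0.5 -0.1] open 0.0596 ff 0.0
shift shares now-frame [ 0.036 -1.151  0.019] target-frame [ 0.461 -1.056  0.021] turn shares [ 0.     0.003 -0.19 ]
```

Call:
{"method": "drive_tool", "body": {"rows": [[[0.007, -0.19, 0, 0, 0, 0], [0.007, -0.19, 0, 0, 0, 0], [0.007, -0.19, 0, 0, 0, 0], [0.007, -0.19, 0, 0, 0, 0], [0.007, -0.19, 0, 0, 0, 0]]]}}

```text
t: 16.0
ee_pos: [0.4808, -0.2432, 0.0907]
eef_rot: [-0.385, -3.118, -0.0]
ft_force: [1.1, -0.1, 0.5]
opening: 0.0597
finger_force: 0.0
```

Call:
{"method": "drive_tool", "body": {"rows": [[[0, -0.19, 0, 0, 0, 0], [0, 0, 0, 0, 0, -0.065], [0, 0, 0, 0, 0, -0.065], [0, 0, 0, 0, 0, -0.06], [0, 0, 0, 0, 0, 0]]]}}

```text
t: 16.5
ee_pos: [0.4699, -0.2878, 0.0905]
eef_rot: [0.213, -3.134, -0.001]
ft_force: [-1.1, -0.1, -0.5]
opening: 0.0602
finger_force: 0.0
```

```bash
python3 - <<'E'
from h import *
from workcell import camera
d={n:camera(n) for n in("scene","top")};pickle.dump(d,open("cams5.pkl","wb"))
cv2.imwrite("pics/m5.png",np.hstack([crop(d["scene"]["color"],235,200,60,50,7),crop(d["top"]["color"],234,195,50,50,7)]))
E
python3 go.py 0.4722 -0.2905 0.04 97.7
```

```text
t 16.6 pos [ 0.4701 -0.2876  0.0906] err mm [  2.1  -2.9 -50.6] F [-1.5  0.1 -0.6] open 0.0602 ff 0.0
shift shares now-frame [-0.007 -0.013  0.202] target-frame [-0.007 -0.013  0.202] turn shares [ 0.    -0.    -0.002]
```

View pics/m5.png

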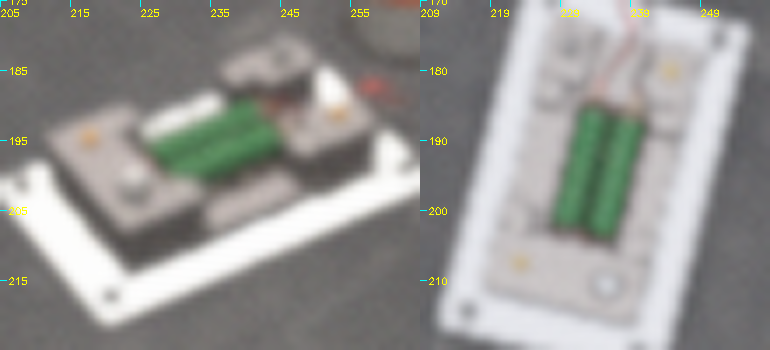

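The holder lies in the pocket with its leads out through the channel, at top (235,195). Now the cover.

Call:
{"method": "drive_tool", "body": {"rows": [[[-0.007, -0.013, 0.06, 0, 0, -0.002], [0, 0, 0.13, 0, 0, 0], [0, 0, 0.12, 0, 0, 0], [0, 0, 0.06, 0, 0, 0], [0, 0, 0.03, 0, 0, 0]]]}}

```text
t: 17.1
ee_pos: [0.4715, -0.2901, -0.0113]
eef_rot: [0.216, -3.132, -0.003]
ft_force: [0.2, -0.6, -0.1]
opening: 0.06
finger_force: 0.0
```

```bash
python3 go.py 0.4722 -0.2905 -0.0095 97.7
```

```text
t 17.1 pos [ 0.4715 -0.2901 -0.0113] err mm [ 0.7 -0.4  1.8] F [ 0.2 -0.6 -0.1] open 0.06 ff 0.0
shift shares now-frame [-0.003 -0.002 -0.007] target-frame [-0.003 -0.002 -0.007] turn shares [ 0.001 -0.001  0.002]
```

Call:
{"method": "drive_tool", "body": {"rows": [[[-0.002, -0.002, 0, 0, 0, 0], [0, 0, 0, 0, 0, 0], [0, 0, 0, 0, 0, 0], [0, 0, 0, 0, 0, 0], [0, 0, 0, 0, 0, 0]]], "fingers": 1, "grip_force": 80}}

```text
t: 17.6
ee_pos: [0.474, -0.2917, -0.008]
eef_rot: [-0.217, 3.132, -0.002]
ft_force: [0.1, 0.5, 7.2]
opening: 0.0225
finger_force: 79.5
```

Call:
{"method": "drive_tool", "body": {"rows": [[[0, 0, -0.03, 0, 0, 0], [0, 0, -0.1, 0, 0, 0], [0, 0, -0.15, 0, 0, 0], [0, 0, -0.12, 0, 0, 0], [0, 0, 0, 0, 0, 0]]]}}

```text
t: 18.1
ee_pos: [0.4755, -0.2927, 0.0953]
eef_rot: [-0.216, 3.128, -0.007]
ft_force: [1.4, -0.4, -1.6]
opening: 0.0225
finger_force: 78.9
```

```bash
python3 go.py 0.5472 -0.0142 0.09 75.9
```

```text
t 18.1 pos [ 0.4755 -0.2927  0.0953] err mm [ 71.7 278.5  -5.3] F [ 1.4 -0.4 -1.6] open 0.0225 ff 78.9
shift shares now-frame [-0.437  1.064  0.019] target-frame [-0.007  1.15   0.021] turn shares [-0.002  0.003  0.192]
```

Call:
{"method": "drive_tool", "body": {"rows": [[[-0.073, 0.177, 0, 0, 0, 0], [-0.073, 0.177, 0, 0, 0, 0], [-0.073, 0.177, 0, 0, 0, 0], [-0.073, 0.177, 0, 0, 0, 0], [-0.073, 0.177, 0, 0, 0, 0]]]}}

```text
t: 18.6
ee_pos: [0.5325, -0.0576, 0.0903]
eef_rot: [0.216, -3.133, -0.0]
ft_force: [0.8, -1.1, -1.8]
opening: 0.0221
finger_force: 79.1
```

Call:
{"method": "drive_tool", "body": {"rows": [[[-0.073, 0.177, 0, 0, 0, 0], [0, 0, 0, 0, 0, 0.065], [0, 0, 0, 0, 0, 0.065], [0, 0, 0, 0, 0, 0.062], [0, 0, 0, 0, 0, 0]]]}}

```text
t: 19.1
ee_pos: [0.5442, -0.0129, 0.0901]
eef_rot: [-0.387, -3.116, 0.0]
ft_force: [-0.1, 0.3, -2.0]
opening: 0.0224
finger_force: 79.3
```

```bash
python3 go.py 0.5472 -0.0142 0.055 75.9
```

```text
t 19.1 pos [ 0.5442 -0.0129  0.0901] err mm [  3.   -1.3 -35.1] F [-0.1  0.3 -2. ] open 0.0224 ff 79.3
shift shares now-frame [-0.013 -0.002  0.14 ] target-frame [-0.013 -0.002  0.14 ] turn shares [-0.    -0.001 -0.001]
```

Call:
{"method": "drive_tool", "body": {"rows": [[[-0.012, -0.003, 0.04, 0, 0, 0], [0, 0, 0.07, 0, 0, 0], [0, 0, 0.04, 0, 0, 0], [0, 0, 0.01, 0, 0, 0], [0, 0, 0, 0, 0, 0]]]}}

```text
t: 19.6
ee_pos: [0.5472, -0.0147, 0.0501]
eef_rot: [-0.384, -3.117, 0.0]
ft_force: [-0.1, 0.4, -1.3]
opening: 0.0222
finger_force: 79.3
```

```bash
python3 go.py 0.5472 -0.0142 0.05 75.9;  python3 - <<'E'
from h import *
from workcell import camera,ctrl
d={n:camera(n) for n in("scene","top")};pickle.dump(d,open("cams6.pkl","wb"))
p=ctrl.get_state()["ee_pos"];b=p[2]+.008;a=-.247;c,s=np.cos(a),np.sin(a)
for P in[(58,32,12),(58,-32,12),(-58,-32,12),(-58,32,12),(58,-32,0),(-58,-32,0),(-58,32,0),(45,21,12),(-45,-18,12)]:
    W=[p[0]+c*P[0]/1e3-s*P[1]/1e3,p[1]+s*P[0]/1e3+c*P[1]/1e3,b+P[2]/1e3];print(P,proj(d["scene"],W).round(1),proj(d["top"],W).round(1))
cv2.imwrite("pics/m6.png",np.hstack([crop(d["scene"]["color"],235,188,64,56,7),crop(d["top"]["color"],234,195,48,56,7)]))
E
```

```text
t 19.6 pos [ 0.5472 -0.0147  0.0501] err mm [-0.   0.5 -0.1] F [-0.1  0.4 -1.3] open 0.0222 ff 79.3
shift shares now-frame [0.001 0.002 0.   ] target-frame [0.001 0.002 0.   ] turn shares [-0.    -0.001  0.001]
(58, 32, 12) [[247.2 169.2]] [[227.3 168.8]]
(58, -32, 12) [[260.  181.5]] [[249.9 174.5]]
(-58, -32, 12) [[222.4 197. ]] [[239.6 215.4]]
(-58, 32, 12) [[210.5 183.6]] [[216.7 209.8]]
(58, -32, 0) [[259.9 184.9]] [[249.9 175.1]]
(-58, -32, 0) [[222.6 200.5]] [[239.7 215.7]]
(-58, 32, 0) [[210.8 187. ]] [[217.  210.1]]
(45, 21, 12) [[245.4 172.8]] [[230.  174.3]]
(-45, -18, 12) [[224.1 192.2]] [[235.8 209.6]]
```

View pics/m6.png

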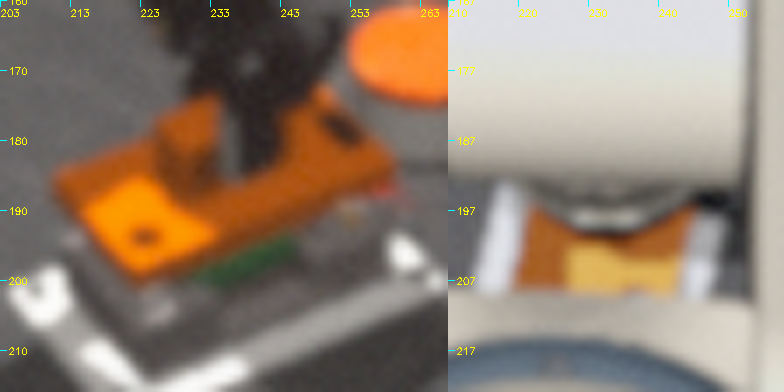

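The cover hole shows at scene (223.4,193.3) where I predicted (224.1,192.2), and the right corner is about 1 px short. So the cover sits about 2 mm back along −x in the grip. I'll shift forward and lower it, watching the forces.

Call:
{"method": "drive_tool", "body": {"rows": [[[-0.007, 0.001, 0, 0, 0, 0], [0, 0, 0.03, 0, 0, 0], [0, 0, 0.02, 0, 0, 0], [0, 0, 0.008, 0, 0, 0], [0, 0, 0, 0, 0, 0]]]}}

```text
t: 20.2
ee_pos: [0.5491, -0.0146, 0.0357]
eef_rot: [-0.385, -3.117, -0.0]
ft_force: [-0.1, 1.3, -1.9]
opening: 0.0222
finger_force: 79.4
```

Call:
{"method": "drive_tool", "body": {"rows": [[[0, 0, 0.006, 0, 0, 0], [0, 0, 0.004, 0, 0, 0], [0, 0, 0, 0, 0, 0], [0, 0, 0, 0, 0, 0], [0, 0, 0, 0, 0, 0]]]}}

```text
t: 20.7
ee_pos: [0.5497, -0.0144, 0.034]
eef_rot: [0.386, 3.117, 0.001]
ft_force: [-0.5, 6.1, 1.8]
opening: 0.0224
finger_force: 79.7
```

```bash
python3 go.py 0.549 -0.0144 0.03 75.9; python3 -c "
from workcell import ctrl;s=ctrl.get_state();print(s['ft_force'],s['torque'])"
```

```text
t 20.7 pos [ 0.5497 -0.0144  0.034 ] err mm [-0.7 -0.  -4. ] F [-0.5  6.1  1.8] open 0.0224 ff 79.7
shift shares now-frame [ 0.003 -0.001  0.016] target-frame [ 0.003 -0.001  0.016] turn shares [ 0.  0. -0.]
[-0.49657968  6.07031711  1.81843748] [ 1.09522105  0.09027894 -0.12612653]
```

Call:
{"method": "drive_tool", "body": {"rows": [[[0, 0.004, 0, 0, 0, 0], [0, 0, 0.004, 0, 0, 0], [0, 0, 0.004, 0, 0, 0], [0, 0, 0.002, 0, 0, 0], [0, 0, 0, 0, 0, 0]]]}}

```text
t: 21.2
ee_pos: [0.5497, -0.0132, 0.0311]
eef_rot: [0.386, 3.118, 0.002]
ft_force: [0.3, 7.9, -2.4]
opening: 0.0229
finger_force: 79.3
```

```bash
python3 -c "
from workcell import ctrl;s=ctrl.get_state();print(s['ee_pos'],s['ft_force'],s['torque'])"
```

```text
[ 0.54973128 -0.01316746  0.03111997] [ 0.25686719  7.90245224 -2.41863991] [ 1.48753278 -0.22094602 -0.26224822]
```

Call:
{"method": "drive_tool", "body": {"rows": [[[0, 0.005, 0, 0, 0, 0], [0, 0, 0.004, 0, 0, 0], [0, 0, 0, 0, 0, 0], [0, 0, 0, 0, 0, 0], [0, 0, 0, 0, 0, 0]]]}}

```text
t: 21.7
ee_pos: [0.5498, -0.0126, 0.0301]
eef_rot: [-0.385, -3.117, 0.0]
ft_force: [-0.6, 2.2, -2.5]
opening: 0.0221
finger_force: 79.3
```

Call:
{"method": "drive_tool", "body": {"rows": [[[0, 0, 0.004, 0, 0, 0], [0, 0, 0.004, 0, 0, 0], [0, 0, 0, 0, 0, 0], [0, 0, 0, 0, 0, 0], [0, 0, 0, 0, 0, 0]]]}}

```text
t: 22.2
ee_pos: [0.5499, -0.0126, 0.0287]
eef_rot: [-0.385, -3.118, 0.0]
ft_force: [-2.7, 2.4, 6.8]
opening: 0.0224
finger_force: 80.5
```

Call:
{"method": "drive_tool", "body": {"rows": [[[0, 0, 0.004, 0, 0, 0], [0, 0, 0.004, 0, 0, 0], [0, 0, 0.004, 0, 0, 0], [0, 0, 0, 0, 0, 0], [0, 0, 0, 0, 0, 0]]]}}

```text
t: 22.7
ee_pos: [0.5499, -0.0126, 0.0261]
eef_rot: [-0.385, -3.118, -0.0]
ft_force: [-4.9, 3.0, 11.1]
opening: 0.0224
finger_force: 81.2
```

Call:
{"method": "drive_tool", "body": {"rows": [[[0, 0, 0.003, 0, 0, 0], [0, 0, 0.003, 0, 0, 0], [0, 0, 0, 0, 0, 0], [0, 0, 0, 0, 0, 0], [0, 0, 0, 0, 0, 0]]]}}

```text
t: 23.2
ee_pos: [0.5499, -0.0126, 0.0259]
eef_rot: [-0.385, -3.118, -0.0]
ft_force: [-11.4, 3.8, 29.1]
opening: 0.0224
finger_force: 83.7
```

Travel stopped at a reported z of 25.9 mm, which puts the cover's underside at about 34 mm, and the force jumped from 11 to 29 N. The cover is home, so I'm handing in.

```bash
python3 -c "
from workcell import ctrl;s=ctrl.get_state();print(s['ee_pos'],s['ft_force'],s['finger_force']);print(ctrl.close_job())"
```

```text
[ 0.54985502 -0.01256912  0.02593698] [-11.4380733    3.84414109  29.11341396] 83.65425109863281
the job is handed in; nothing more can be done
None
```

I handed the job in at about 23 s. The battery holder is in the pocket with its leads out through the channel. By the force and height readings the orange cover is fully home on both dowels, still held pressed shut at about 29 N. The hand-in returned no verdict.

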